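# Unstack the sterilised instrument cassettes into their procedure cradles

### The arm

A 7-joint arm with a two-finger parallel gripper is mounted at the origin on a cart in front of the work surface, level with it; the furniture and walls round the work are solid. World frame = base frame: x ahead of the robot, y to its left, z up, the work surface at z = 0. Lengths are in m, angles in rad, forces in N, time in s.
With the tool pointing down it reaches from about 0.4 to 0.85 m from the base axis. Payload 10.4 kg.
Tool frame: the origin (TCP) lies at the very end of the fingers, on their centre line; the grasp point (between the pads) lies 19 mm behind it; z points along the fingers, y is the line along which they close (so a half turn about z gives the same grasp; the last joint's range is limited). The gripper opens to 87 mm and grips with 3 to 60 N. Pads are 19 mm wide; open, the fingers measure 117 mm over their backs; the gripper's body (75 mm by 190 mm) begins 51 mm behind the grasp point.
Start: joints at [1.245, 0.332, -0.065, 1.46, 0.022, 1.35, -0.088], TCP at [0.186, -0.597, 0.191] pointing down, gripper open.
Joint ranges: [-2.6, 2.6], [-0.5, 2.12], [-1.47, 1.34], [0.16, 2.42], [-1.27, 4.41], [0.06, 2.06], [-2.6, 2.6]. Speed limits (rad/s): [2.22, 2.22, 2.79, 2.79, 3.14, 3.14, 3.14].

### API

Orientations are given as a unit quaternion [x, y, z, w].
In Python, from cell import get_state, vision, finish_job gives the robot as it stands.
- The arm moves only by the tool move_arm, never from a script. Its argument "deltas" is a list that holds one entry, the list of rows, each a list of 4 numbers: the shift along the tool's x, y, z in parts of the range, where 1.0 means 80 cm, then the turn about the tool's z in a scale on which 1.0 is 2 rad. In form: [[[dx, dy, dz, roll], ...]]. A call has exactly 10 rows; each row is the pose to reach, as a shift and turn from the pose commanded when the call began, along the tool's axes at that moment; what a row does not reach only later rows make up. A row lasts 1/8 s, in which the tool goes at most 62.5 mm and 10.7 degrees, less where a joint would pass 70% of its speed; a pose out of reach is approached as far as the arm can. Shift and turn numbers lie between -1 and 1, and a call with a number outside is refused. A call with a gripper value outside its range is refused whole. "claw" is the finger opening in mm, from 0 to 87, set as the call begins (left out, the last holds). The fingers move at their own pace and stop on an object; "force" is the grip in N (left out, the last holds). Time passes only in rows, so rows that repeat a pose let the fingers close, or fill a call up. It gives the time, the measured TCP pose, the force, the opening and the grip force at its end, in the units of the state.
- get_state(): the state, without advancing time (a new reading comes with each control period).
- vision.camera(name): name is "scene" or "top"; returns the picture (384x512x3 uint8, blue, green, red); there is no depth.
- vision.camera_params(name): a dict with "fovy" (degrees; the focal length in pixels is half the picture's height over the tangent of half this angle, whatever the lens; pixels are square), "cx", "cy" (the principal point, pixels), "dist_coeffs" ([k1, k2, p1, p2, k3] as OpenCV has them; the pictures are not rectified), "eye" and "orientation" of the camera in the world. Camera axes: x right, y up, looking along -z (the intrinsics and any distortion apply to the point x, -y, -z); pixel columns grow to the right and rows downward; lengths in m; the calibration is good to about 2 mm. A picture is of the moment at which its call begins. camera_params takes no time and is no camera call.
- finish_job(): hands the job in; it is judged then, once.
The state is a dict: "time_s": time; "qpos": joint angles; "joint_velocities": joint speeds; "tau": joint torques, N m; "ee_pos": TCP position; "ee_rot": TCP orientation; "ft_force": force on the tool from outside, world axes, zero at the start; "ft_torque": the same for the moment, N m; "gripper_width": opening from 0.0 (shut) to 1.0 (fully open); "grip_force": force on a finger pad.
Only numpy, scipy, OpenCV 4.12 (cv2) and the standard library are available. Lean on these libraries where they do the work, as an engineer would, in place of code of your own. Each camera call takes 0.05 s, during which the arm holds its last target. There are 200 camera calls.

### The job

The instrument cassettes have come out of the steriliser cross-stacked on their steel tray. Take the pile apart and set each cassette level and fully down between the corner guides of the cradle of its own colour. The sets are sterile and packed: put none on the bare desk, do not tip or drop any, and leave the glass bottle standing where it is.

Things in the scene. Friction and masses are not known exactly. Their poses are not given: they have to be found in the camera images.
- cassette_blue: closed steel instrument cassette with blue ends and blue latch; a rigid block 136 (its x) x 54 (its y) x 30 mm (its z), 0.15 to 0.31 kg; in the pile it is one of the two at the bottom. Grip it across its 54 mm width. Origin: centre of its underside; x along its length, z up; either end may lead.
- cassette_green: closed steel instrument cassette with green ends and green latch; a rigid block 136 (its x) x 54 (its y) x 30 mm (its z), 0.15 to 0.31 kg; in the pile it is one of the two at the bottom. Grip it across its 54 mm width. Origin: centre of its underside; x along its length, z up; either end may lead.
- cassette_yellow: closed steel instrument cassette with yellow ends and yellow latch; a rigid block 136 (its x) x 54 (its y) x 30 mm (its z), 0.15 to 0.31 kg; in the pile it lies across the two bottom ones. Grip it across its 54 mm width. Origin: centre of its underside; x along its length, z up; either end may lead.
- cassette_red: closed steel instrument cassette with red ends and red latch; a rigid block 136 (its x) x 54 (its y) x 30 mm (its z), 0.15 to 0.31 kg; in the pile it lies on top, across the yellow one. Grip it across its 54 mm width. Origin: centre of its underside; x along its length, z up; either end may lead.
- cradle_blue: blue plastic cradle, fixed, 170 (its x) x 88 mm (its y); flat floor 6 mm above the desk, edge lip 8 mm high, L-shaped guides 18 mm high at the corners; between them a seat 150 x 68 mm for one cassette, long side along x. The long sides are open for 100 mm between the guides: fingers pass there above the lip. Origin: centre of its underside on the desk; z up.
- cradle_green: green plastic cradle, fixed, 170 (its x) x 88 mm (its y); flat floor 6 mm above the desk, edge lip 8 mm high, L-shaped guides 18 mm high at the corners; between them a seat 150 x 68 mm for one cassette, long side along x. The long sides are open for 100 mm between the guides: fingers pass there above the lip. Origin: centre of its underside on the desk; z up.
- cradle_yellow: yellow plastic cradle, fixed, 170 (its x) x 88 mm (its y); flat floor 6 mm above the desk, edge lip 8 mm high, L-shaped guides 18 mm high at the corners; between them a seat 150 x 68 mm for one cassette, long side along x. The long sides are open for 100 mm between the guides: fingers pass there above the lip. Origin: centre of its underside on the desk; z up.
- cradle_red: red plastic cradle, fixed, 170 (its x) x 88 mm (its y); flat floor 6 mm above the desk, edge lip 8 mm high, L-shaped guides 18 mm high at the corners; between them a seat 150 x 68 mm for one cassette, long side along x. The long sides are open for 100 mm between the guides: fingers pass there above the lip. Origin: centre of its underside on the desk; z up.
- steriliser_tray: perforated steel tray under the pile, fixed, 186 (its x) x 228 mm (its y); floor 8 mm, rim 18 mm above the desk. Bottom layer: two cassettes along x, centres about 92 mm apart (38 mm of air between); second layer along y across both; third along x on that. Origin: centre of its underside on the desk; z up.
- glass_bottle: upright clear glass reagent bottle, 63 mm in diameter, 132 mm high, loose, behind the pile; stays where it is. Origin: centre of its base; z up.

How it is judged:
At the end, for the whole second after the job is handed in: Each cassette lies released and at rest in the cradle of its own colour: centre within 13 mm of the cradle's, underside on the cradle's floor (within 3 mm), long side along the cradle's (within 0.25 rad), level; the glass bottle is upright and within 30 mm of its start (horizontal distance between cassette_blue and cradle_blue below 0.013 m and z of cassette_blue in the frame of cradle_blue between 0.003 and 0.009 m and angle between the x axis of cassette_blue and the x axis of cradle_blue, either way round below 0.25 rad and angle between each of cassette_blue, cassette_green, cassette_yellow, cassette_red's own z axis and vertical below 0.06 rad and linear speed of each of cassette_blue, cassette_green, cassette_yellow, cassette_red below 0.02 m/s and angular speed of each of cassette_blue, cassette_green, cassette_yellow, cassette_red below 0.2 rad/s and contact force between each of cassette_blue, cassette_green, cassette_yellow, cassette_red and the fingers below 0.1 N and horizontal distance between cassette_green and cradle_green below 0.013 m and z of cassette_green in the frame of cradle_green between 0.003 and 0.009 m and angle between the x axis of cassette_green and the x axis of cradle_green, either way round below 0.25 rad and horizontal distance between cassette_yellow and cradle_yellow below 0.013 m and z of cassette_yellow in the frame of cradle_yellow between 0.003 and 0.009 m and angle between the x axis of cassette_yellow and the x axis of cradle_yellow, either way round below 0.25 rad and horizontal distance between cassette_red and cradle_red below 0.013 m and z of cassette_red in the frame of cradle_red between 0.003 and 0.009 m and angle between the x axis of cassette_red and the x axis of cradle_red, either way round below 0.25 rad and distance of glass_bottle from where it was at the start of the episode below 0.03 m and angle between glass_bottle's own z axis and vertical below 0.15 rad); the robot touches nothing.
It fails at once if a cassette is tipped more than 40 degrees (angle between any of cassette_blue, cassette_green, cassette_yellow, cassette_red's own z axis and vertical above 0.7 rad).
It fails at once if a cassette is put on the bare desk (height (world z) of any of cassette_blue, cassette_green, cassette_yellow, cassette_red below 0.003 m).
It fails at once if a cassette is dropped (falls freely by more than about 25 mm) ((linear speed of cassette_blue above 0.7 m/s and contact force between cassette_blue and the fingers below 0.1 N) or (linear speed of cassette_green above 0.7 m/s and contact force between cassette_green and the fingers below 0.1 N) or (linear speed of cassette_yellow above 0.7 m/s and contact force between cassette_yellow and the fingers below 0.1 N) or (linear speed of cassette_red above 0.7 m/s and contact force between cassette_red and the fingers below 0.1 N)).
It fails at once if the glass bottle is knocked over or shoved more than 30 mm (distance of glass_bottle from where it was at the start of the episode above 0.03 m or angle between glass_bottle's own z axis and vertical above 0.4 rad).
It also fails if it takes over 112 s, if anything falls off the work surface, if the arm or the gripper's body presses on something with over 40 N, if the wrist force passes 120 N, or if a joint passes its speed limit or range.

## Working session

There is one attempt and no reset: what is moved stays moved. The work goes in short steps, Python scripts to look and compute and a tool call to move; the robot and the scene stay as the last step left them, time stands still between calls to the robot, and variables do not carry over. Pictures are saved under pics/ and viewed, at most 14 in all, crops included, and the job is handed in when it is done.

Besides the shell and the picture viewer there is one more tool, called after "Call:" as name(argument=value, ...), one argument or row to a line, values as JSON. move_arm: Moves the arm, as the interface text tells. Its arguments: {"type":"object","properties":{"deltas":{"type":"array","items":{"type":"array","items":{"type":"array","items":{"type":"number"}}}},"claw":{"type":"number"},"force":{"type":"number"}},"required":["deltas"]}

```bash
ls; mkdir -p pics
python3 - <<'E'
from cell import get_state, vision
import cv2
s=get_state(); print(s['time_s'],s['ee_pos'],s['ee_rot'],s['gripper_width'])
for n in("top","scene"):
    cv2.imwrite(f"pics/{n}0.png",vision.camera(n)); print(vision.camera_params(n))
E
```

```text
pics
0.0 [ 0.18620992 -0.5961779   0.19057123] [ 9.88563835e-01  1.50801430e-01 -1.28970719e-04 -6.75724952e-04] 0.9969762766140293
{'fovy': 46.400686246851855, 'cx': 257.525246274765, 'cy': 197.0798000772669, 'dist_coeffs': array([-0.10267594,  0.        ,  0.        ,  0.        ,  0.        ]), 'eye': array([0.38247324, 0.01489813, 1.14397648]), 'orientation': array([ 0.04521518, -0.06002212, -0.69690554,  0.71321498])}
{'fovy': 48.365014218258494, 'cx': 251.58977501687204, 'cy': 192.71547162024734, 'dist_coeffs': array([-0.11196609,  0.        ,  0.        ,  0.        ,  0.        ]), 'eye': array([0.16884889, 0.75431072, 1.09629614]), 'orientation': array([-0.0736764 ,  0.3322575 ,  0.91755278, -0.20560555])}
```

View pics/top0.png

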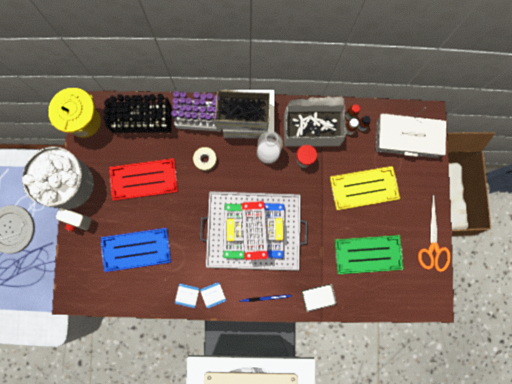

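View pics/scene0.png

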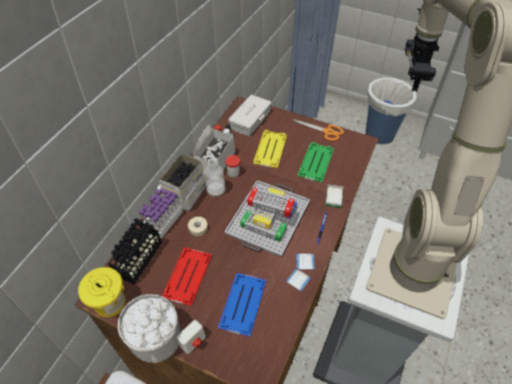

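Top view: image up is about +x and left is +y. Red lies on top along x, centred near (256,231), with yellow across it, green at the bottom left (+y) and blue at the bottom right. The cradles are red (143,180), blue (136,250), yellow (365,188) and green (369,254), and the bottle is at (268,148). Next I'll measure these.

```bash
cat > h.py <<'E'
import numpy as np, cv2
from cell import get_state, vision
from scipy.spatial.transform import Rotation as R
def cam(n):
    p=vision.camera_params(n); f=192/np.tan(np.radians(p['fovy'])/2)
    K=np.array([[f,0,p['cx']],[0,f,p['cy']],[0,0,1]]); return K,p['dist_coeffs'],p['eye'],R.from_quat(p['orientation']).as_matrix()
def back(n,px,z):
    K,D,e,M=cam(n); u=cv2.undistortPoints(np.float64(px).reshape(-1,1,2),K,D)[:,0]
    d=np.c_[u[:,0],-u[:,1],-np.ones(len(u))]@M.T
    return (e+d*((z-e[2])/d[:,2])[:,None])[:,:2]
def proj(n,P):
    K,D,e,M=cam(n); c=(np.atleast_2d(P)-e)@M*[1,-1,-1]
    return cv2.projectPoints(c,np.zeros(3),np.zeros(3),K,D)[0][:,0]
H={'red':[(0,6),(174,180)],'yellow':[(22,34)],'green':[(50,85)],'blue':[(100,125)]}
def mask(im,c,s=120):
    h=cv2.cvtColor(im,cv2.COLOR_BGR2HSV); m=0
    for a,b in H[c]: m=m|cv2.inRange(h,(a,s,60),(b,255,255))
    return m
def rect(n,m,box,z):
    x0,y0,x1,y1=box; mm=np.zeros_like(m); mm[y0:y1,x0:x1]=m[y0:y1,x0:x1]
    ys,xs=np.nonzero(mm)
    q=np.r_[[np.c_[xs+a,ys+b] for a in(-.5,.5) for b in(-.5,.5)]].reshape(-1,2)
    w=back(n,q,z)*1000; c,(a,b),t=cv2.minAreaRect(w.astype(np.float32))
    if a<b: a,b,t=b,a,t+90
    return np.round(c,1),round(a,1),round(b,1),round((t+90)%180-90,1),len(xs)
E
python3 - <<'E'
from h import *
im=cv2.imread('pics/top0.png')
B={'red':(100,150,185,210),'blue':(92,220,180,280),'yellow':(322,160,405,215),'green':(326,228,412,282)}
for c,b in B.items(): print('cradle',c,rect('top',mask(im,c),b,.009))
P=(205,190,302,272)
for c,z in(('red',.098),('yellow',.068),('green',.038),('blue',.038)):
    m=mask(im,c,110); print('cas',c,rect('top',m,P,z))
print('bottle',back('top',[[268,140],[268,160]],.132),back('scene',[[215,188]],.02))
print('tray',back('top',[[206,191],[300,195],[299,271],[207,269]],.018))
cr=im[180:280,195:310]; cv2.imwrite('pics/c0.png',cv2.resize(cr,None,fx=5,fy=5,interpolation=cv2.INTER_CUBIC))
E
```

```text
cradle red (array([592.7, 294.1]), 227.2, 158.3, -88.5, 4089)
cradle blue (array([411.7, 299.2]), 173.9, 91.5, -80.3, 2307)
cradle yellow (array([ 585.2, -285.3]), 176.2, 94.1, -78.7, 2234)
cradle green (array([ 413. , -293.6]), 173.5, 91.1, -85.2, 2195)
cas red (array([461.3,   3.1]), 229.9, 192.6, -88.6, 763)
cas yellow (array([473.6,   4. ]), 143.5, 119.7, -63.6, 321)
cas green (array([463.1,  52. ]), 136.0, 51.5, 1.4, 230)
cas blue (array([466.7, -48.9]), 138.5, 47.5, 0.7, 217)
bottle [[ 0.66994106 -0.02628087]
 [ 0.62205155 -0.02711813]] [[ 0.66773898 -0.02397795]]
tray [[ 0.56413058  0.12449748]
 [ 0.55980652 -0.11519832]
 [ 0.36786524 -0.11440348]
 [ 0.36788421  0.11479483]]
```

View pics/c0.png

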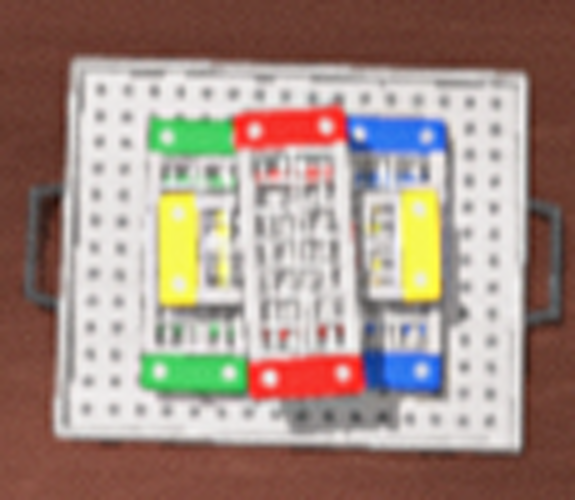

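Crop: red's top face corners are at about (233,113), (343,107), (365,388) and (250,398). Yellow spans (160,195) to (440,300). The green and blue caps are visible at the top and bottom on either side. I'll fit each from its cap pixels.

Run:
```python
from h import *
im=cv2.imread('pics/top0.png')
hsv=cv2.cvtColor(im,cv2.COLOR_BGR2HSV)
m=mask(im,'red',150)&cv2.inRange(hsv[...,2],140,255)
print('cradle red',rect('top',m,(100,150,185,210),.009))
print('cas red',rect('top',m,(205,190,302,272),.098))
def w(c,z): return back('top',(np.array(c)+.5)/5-.5+[195,180],z)*1000
def fit(c,z):
    p=w(c,z).astype(np.float32); print(np.round(cv2.minAreaRect(p)[0],1),np.round(cv2.minAreaRect(p)[1:][0],1),round(cv2.minAreaRect(p)[2],1),np.round(p.mean(0),1))
fit([(233,113),(343,107),(365,388),(250,398)],.098)
fit([(160,193),(436,189),(440,299),(162,304)],.068)
# scene-camera check of green/blue: outer edges lines in the top picture
for n,c in(('g',[(150,120),(141,388)]),('b',[(444,122),(441,390)])):
    p=w(c,.038); d=p[0]-p[1]; print(n,np.round(p,1).tolist(),np.hypot(*d).round(1),np.degrees(np.arctan2(d[1],d[0])).round(1))
s=get_state(); M=R.from_quat(s['ee_rot']).as_matrix(); print(s['ee_pos'],M.round(3),s['qpos'].round(2))
cv2.imwrite('pics/s0.png',cv2.resize(cv2.imread('pics/scene0.png')[165:265,215:320],None,fx=5,fy=5,interpolation=cv2.INTER_CUBIC))
```

```text
cradle red (array([593.8, 290.6]), 175.5, 93.5, -80.9, 2148)
cas red (array([461.7,   1. ]), 136.9, 53.9, 5.4, 275)
[462.3   0.5] [133.6  53.5] 4.9 [462.5   0.9]
[ 4.67e+02 -4.00e-01] [ 53.4 133.8] 2.3 [ 4.669e+02 -4.000e-01]
g [[530.3, 75.1], [397.8, 75.3]] 132.6 -0.1
b [[532.9, -71.5], [400.0, -71.8]] 132.9 0.2
[ 0.18622582 -0.59620195  0.19063241] [[ 0.954  0.298 -0.   ]
 [ 0.298 -0.954  0.001]
 [-0.    -0.001 -1.   ]] [ 1.25  0.33 -0.06  1.46  0.02  1.35 -0.09]
```

```bash
cat >> h.py <<'E'
def plan(*wps):
    "wps: (row, x,y,z mm, yaw deg of tool x); prints rows for one call from the pose as it stands"
    s=get_state(); M=R.from_quat(s['ee_rot']).as_matrix(); p=s['ee_pos']*1000; y0=np.degrees(np.arctan2(M[1,0],M[0,0]))
    k=[0]+[w[0] for w in wps]; V=np.array([[*p,y0]]+[w[1:] for w in wps])
    V=np.array([np.interp(range(1,11),k,V[:,i]) for i in range(4)]).T
    d=(V[:,:3]-p)@M; r=-np.radians(V[:,3]-y0)
    print('t',round(s['time_s'],2),'at',p.round(1),y0.round(1),'F',np.round(s['ft_force'],1),'w',round(s['gripper_width']*87,1),'grip',round(float(s['grip_force']),1),'q',np.round(s['qpos'],2).tolist())
    print([[round(a),round(b),round(c),round(e,2)] for a,b,c,e in np.c_[d,r]] if len(wps) else '')
E
python3 -c "
from h import *
plan((8,420,-330,190,17.35),(10,440,-240,190,10))"
```

```text
t 0.1 at [ 186.2 -596.2  190.6] 17.4 F [-0.1 -0.4 -1.2] w 86.7 grip 0.0 q [1.25, 0.33, -0.06, 1.46, 0.02, 1.35, -0.09]
[[38, -23, 0, np.float64(0.0)], [76, -46, 0, np.float64(0.0)], [113, -69, 0, np.float64(0.0)], [151, -92, 0, np.float64(0.0)], [189, -115, 1, np.float64(0.0)], [227, -138, 1, np.float64(0.0)], [265, -161, 1, np.float64(0.0)], [303, -184, 1, np.float64(0.0)], [325, -224, 1, np.float64(0.06)], [348, -264, 1, np.float64(0.13)]]
```

The rows are not in the units I measure in: shifts go in shares of 80 cm and turns go in shares of 2 rad. I convert before sending: 348 mm / 800 = 0.435, 325 mm / 800 = 0.4063, 0.13 rad / 2 = 0.065.

Call:
move_arm(
  deltas=[
    [[0.0475, -0.0288, 0, 0], [0.095, -0.0575, 0, 0], [0.1413, -0.0863, 0, 0], [0.1888, -0.115, 0, 0], [0.2363, -0.1438, 0, 0], [0.2838, -0.1725, 0, 0], [0.3313, -0.2013, 0, 0], [0.3788, -0.23, 0, 0], [0.4063, -0.28, 0, 0.03], [0.435, -0.33, 0, 0.065]],
  ],
  claw=80,
)

```text
time_s: 1.35
ee_pos: [0.4399, -0.2393, 0.1909]
ee_rot: [0.996, 0.085, -0.0, -0.0]
ft_force: [-0.4, 1.2, -0.8]
gripper_width: 0.918
grip_force: 0.0
```

```bash
python3 -c "
from h import *
plan((7,462,1,160,5.2),(8,462,1,130,5.2),(10,462,1,130,5.2))"
```

```text
t 1.35 at [ 439.9 -239.3  190.9] 9.8 F [-0.4  1.2 -0.8] w 79.9 grip 0.0 q [0.76, 0.08, -0.37, 1.77, 0.03, 1.3, -1.02]
[[9, -33, 4, np.float64(0.01)], [18, -67, 9, np.float64(0.02)], [27, -100, 13, np.float64(0.03)], [36, -133, 18, np.float64(0.05)], [45, -166, 22, np.float64(0.06)], [54, -200, 27, np.float64(0.07)], [63, -233, 31, np.float64(0.08)], [63, -233, 61, np.float64(0.08)], [63, -233, 61, np.float64(0.08)], [63, -233, 61, np.float64(0.08)]]
```

Converted, -233 mm / 800 = -0.2913, -200 mm / 800 = -0.25, 0.08 rad / 2 = 0.04.

Call:
move_arm(
  deltas=[
    [[0.0113, -0.0413, 0.005, 0.005], [0.0225, -0.0838, 0.0113, 0.01], [0.0338, -0.125, 0.0163, 0.015], [0.045, -0.1663, 0.0225, 0.025], [0.0563, -0.2075, 0.0275, 0.03], [0.0675, -0.25, 0.0338, 0.035], [0.0788, -0.2913, 0.0388, 0.04], [0.0788, -0.2913, 0.0763, 0.04], [0.0788, -0.2913, 0.1125, 0.04], [0.0788, -0.2913, 0.145, 0.04]],
  ],
)

```text
time_s: 2.6
ee_pos: [0.4614, -0.0004, 0.0741]
ee_rot: [0.999, 0.046, -0.0, 0.0]
ft_force: [0.1, -0.3, -0.2]
gripper_width: 0.918
grip_force: 0.0
```

```bash
python3 -c "
from h import *
plan()
im=vision.camera('scene'); cv2.imwrite('pics/s1.png',cv2.resize(im[140:290,190:340],None,fx=4,fy=4,interpolation=cv2.INTER_CUBIC))"
```

```text
t 2.6 at [ 4.614e+02 -4.000e-01  7.410e+01] 5.3 F [ 0.1 -0.3 -0.2] w 79.9 grip 0.0 q [0.49, 0.13, -0.62, 1.99, 0.08, 1.05, -1.64]
```

View pics/s1.png

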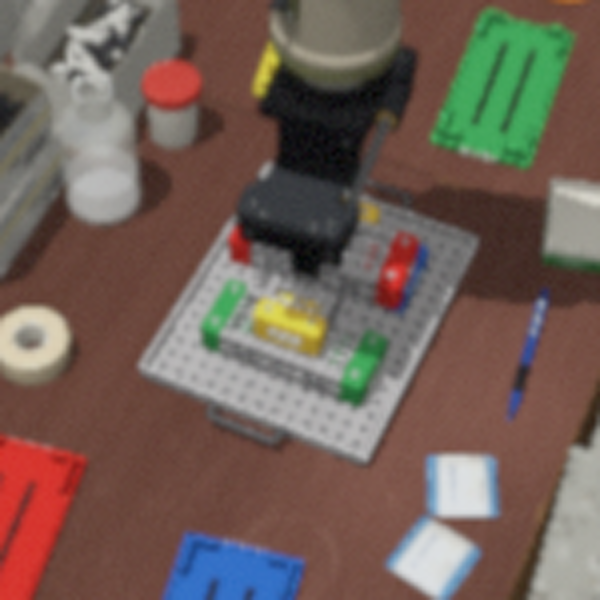

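The fingers straddle the red cassette mid-length, near (305,255). Closing.

Converted, -60 mm / 800 = -0.075, -30 mm / 800 = -0.0375.

Call:
move_arm(
  deltas=[
    [[0, 0, 0, 0], [0, 0, 0, 0], [0, 0, 0, 0], [0, 0, 0, 0], [0, 0, 0, 0], [0, 0, 0, 0], [0, 0, -0.005, 0], [0, 0, -0.0125, 0], [0, 0, -0.0375, 0], [0, 0, -0.075, 0]],
  ],
  claw=45,
  force=25,
)

```text
time_s: 3.9
ee_pos: [0.4613, -0.0004, 0.1359]
ee_rot: [0.999, 0.046, -0.001, -0.0]
ft_force: [-0.2, -0.3, -0.1]
gripper_width: 0.519
grip_force: 0.0
```

```bash
python3 -c "
from h import *
plan((10,575,250,140,99))"
```

```text
t 3.9 at [ 4.613e+02 -4.000e-01  1.359e+02] 5.3 F [-0.2 -0.3 -0.1] w 45.1 grip 0.0 q [0.51, 0.05, -0.62, 1.92, 0.03, 1.18, -1.6]
[[14, -24, 0, np.float64(-0.16)], [27, -48, -1, np.float64(-0.33)], [41, -72, -1, np.float64(-0.49)], [55, -96, -2, np.float64(-0.65)], [68, -119, -2, np.float64(-0.82)], [82, -143, -3, np.float64(-0.98)], [95, -167, -3, np.float64(-1.14)], [109, -191, -3, np.float64(-1.31)], [123, -215, -4, np.float64(-1.47)], [136, -239, -4, np.float64(-1.63)]]
```

The gripper closed on nothing: 45 mm opening, no grip force. Looking.

```bash
python3 -c "
from h import *
a=vision.camera('scene')[140:290,190:340];b=vision.camera('top')[170:290,190:310]
a=cv2.resize(a,(400,400),interpolation=cv2.INTER_CUBIC);b=cv2.resize(b,(400,400),interpolation=cv2.INTER_CUBIC)
cv2.imwrite('pics/s2.png',np.hstack([a,b]))"
```

```text
(no output)
```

View pics/s2.png

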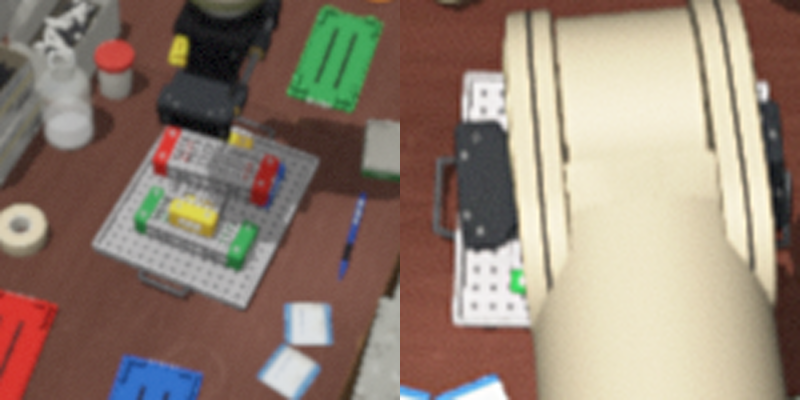

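Red is still in the pile. The arm probably lifted before the slow fingers had closed. I'll check in the scene view that red has not shifted, and meanwhile reopen and go back down.

```bash
python3 -c "
from h import *
for im in (cv2.imread('pics/scene0.png'),vision.camera('scene')):
  m=mask(im,'red',150)&cv2.inRange(im[...,2],140,255)
  mm=np.zeros_like(m); mm[180:225,240:300]=m[180:225,240:300]
  n,_,st,ce=cv2.connectedComponentsWithStats(mm); print([(s[4],c.round(1).tolist()) for s,c in zip(st[1:],ce[1:]) if s[4]>15])
"
```

```text
[(np.int32(53), [251.5, 195.8]), (np.int32(69), [289.0, 206.4])]
[(np.int32(54), [251.4, 195.9]), (np.int32(54), [289.1, 205.4])]
```

Call:
move_arm(
  deltas=[
    [[0, 0, 0, 0], [0, 0, 0, 0], [0, 0, 0, 0], [0, 0, 0, 0], [0, 0, 0, 0], [0, 0, 0, 0], [0, 0, 0, 0], [0, 0, 0, 0], [0, 0, 0, 0], [0, 0, 0, 0]],
  ],
  claw=80,
)

```text
time_s: 5.3
ee_pos: [0.4618, -0.0005, 0.1354]
ee_rot: [0.999, 0.046, 0.0, 0.0]
ft_force: [-0.1, -1.5, -0.2]
gripper_width: 0.917
grip_force: 0.0
```

Converted, 62 mm / 800 = 0.0775, 56 mm / 800 = 0.07.

Call:
move_arm(
  deltas=[
    [[0, 0, 0.0188, 0], [0, 0, 0.0375, 0], [0, 0, 0.0563, 0], [0, 0, 0.07, 0], [0, 0, 0.0775, 0], [0, 0, 0.0775, 0], [0, 0, 0.0775, 0], [0, 0, 0.0775, 0], [0, 0, 0.0775, 0], [0, 0, 0.0775, 0]],
  ],
  claw=72,
)

```text
time_s: 6.55
ee_pos: [0.4619, -0.0005, 0.0735]
ee_rot: [0.999, 0.046, 0.0, 0.0]
ft_force: [0.1, 1.2, 0.2]
gripper_width: 0.828
grip_force: 0.0
```

Call:
move_arm(
  deltas=[
    [[0, 0, 0, 0], [0, 0, 0, 0], [0, 0, 0, 0], [0, 0, 0, 0], [0, 0, 0, 0], [0, 0, 0, 0], [0, 0, 0, 0], [0, 0, 0, 0], [0, 0, 0, 0], [0, 0, 0, 0]],
  ],
  claw=45,
  force=25,
)

```text
time_s: 7.8
ee_pos: [0.4619, -0.0005, 0.0734]
ee_rot: [0.999, 0.046, 0.0, 0.0]
ft_force: [-0.8, 0.4, -0.2]
gripper_width: 0.516
grip_force: 0.0
```

```bash
python3 -c "
from h import *
plan()
im=vision.camera('scene'); p=get_state()['ee_pos']
print(proj('scene',p), proj('top',p))
z=.074
for q,c in(((.4619,-.0005,z),(0,255,255)),((.4619,.0225,z),(255,0,255)),((.4619,-.0225,z),(255,255,0))):
  u=proj('scene',q)[0]; print(u)
c=im[170:270,220:320]; cv2.imwrite('pics/s3.png',cv2.resize(c,None,fx=6,fy=6,interpolation=cv2.INTER_CUBIC))"
```

```text
t 7.8 at [461.9  -0.5  73.4] 5.3 F [-0.8  0.4 -0.2] w 44.9 grip 0.0 q [0.49, 0.13, -0.62, 1.99, 0.09, 1.05, -1.64]

[[269.70465732 203.92404858]] [[254.54885602 230.7416417 ]]
[269.70576158 203.78561667]
[266.64186031 209.19711322]
[272.5776082  198.71147454]
```

View pics/s3.png

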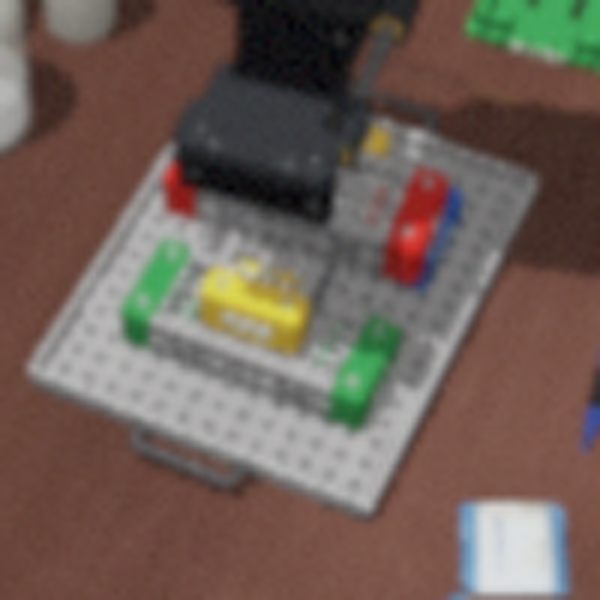

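Converted, -20 mm / 800 = -0.025, -10 mm / 800 = -0.0125.

Call:
move_arm(
  deltas=[
    [[0, 0, -0.0125, 0], [0, 0, -0.025, 0], [0, 0, -0.025, 0], [0, 0, -0.025, 0], [0, 0, -0.025, 0], [0, 0, -0.025, 0], [0, 0, -0.025, 0], [0, 0, -0.025, 0], [0, 0, -0.025, 0], [0, 0, -0.025, 0]],
  ],
  claw=87,
)

```text
time_s: 9.1
ee_pos: [0.4618, -0.0005, 0.0933]
ee_rot: [0.999, 0.046, 0.0, 0.0]
ft_force: [0.2, 0.1, -0.3]
gripper_width: 1.002
grip_force: 0.0
```

```bash
python3 -c "
from h import *
plan()
im=vision.camera('scene'); s=get_state(); p=s['ee_pos']; M=R.from_quat(s['ee_rot']).as_matrix()
c=cv2.resize(im[150:230,230:310],None,fx=7,fy=7,interpolation=cv2.INTER_CUBIC)
a=c.copy()
for sgn in(-1,1):
  for d in(43.5,58.5):
    for dz,col in((0,(0,255,255)),(-.025,(255,0,255)),(-.07,(0,255,0))):
      u=proj('scene',p+M@[0,sgn*d/1000,dz])[0]; cv2.circle(a,tuple(int(v) for v in ((u-[230,150]+.5)*7)),3,col,-1); print(sgn,d,dz,((u-[230,150]+.5)*7).round())
cv2.imwrite('pics/s4.png',a)"
```

```text
t 9.1 at [461.8  -0.5  93.3] 5.3 F [ 0.2  0.1 -0.3] w 87.2 grip 0.0 q [0.5, 0.1, -0.62, 1.97, 0.07, 1.09, -1.63]

-1 43.5 0 [251. 428.]
-1 43.5 -0.025 [252. 391.]
-1 43.5 -0.07 [255. 322.]
-1 58.5 0 [239. 455.]
-1 58.5 -0.025 [240. 418.]
-1 58.5 -0.07 [243. 350.]
1 43.5 0 [314. 280.]
1 43.5 -0.025 [317. 242.]
1 43.5 -0.07 [321. 172.]
1 58.5 0 [325. 255.]
1 58.5 -0.025 [327. 218.]
1 58.5 -0.07 [332. 148.]
```

View pics/s4.png

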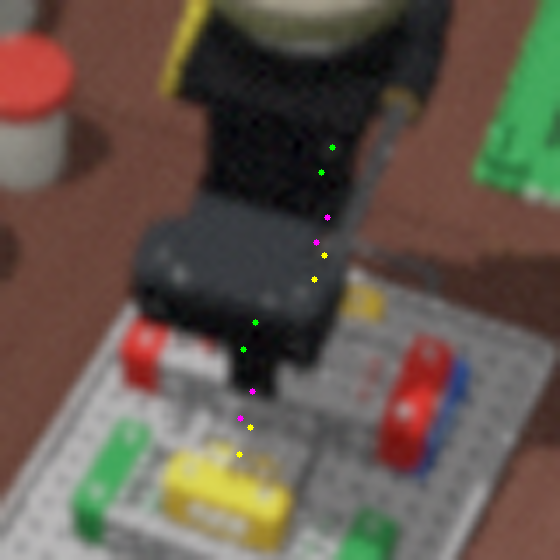

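The visible fingertip ends near (253,392), about 25 mm above the predicted tip (yellow dots near (245,441)). I'll check for the same offset in the first scene picture, where the tip stands clear.

```bash
python3 -c "
from h import *
im=cv2.imread('pics/scene0.png'); p=np.array([.1862,-.5962,.1906]); M=R.from_quat([ 9.88563835e-01,1.50801430e-01,-1.28970719e-04,-6.75724952e-04]).as_matrix()
o=np.array([390,30]); c=cv2.resize(im[30:110,390:470],None,fx=7,fy=7,interpolation=cv2.INTER_CUBIC); c=cv2.convertScaleAbs(c,alpha=1.6,beta=20)
for sgn in(-1,1):
  for d in(43.5,58.5):
    for dz,col in((0,(0,255,255)),(-.025,(255,0,255)),(-.07,(0,255,0))):
      u=(proj('scene',p+M@[0,sgn*d/1000,dz])[0]-o+.5)*7; print(sgn,d,dz,u.round())
      cv2.circle(c,tuple(int(v) for v in u),3,col,-1)
cv2.imwrite('pics/s5.png',c)"
```

```text
-1 43.5 0 [146. 477.]
-1 43.5 -0.025 [160. 436.]
-1 43.5 -0.07 [185. 360.]
-1 58.5 0 [150. 495.]
-1 58.5 -0.025 [163. 454.]
-1 58.5 -0.07 [189. 378.]
1 43.5 0 [127. 374.]
1 43.5 -0.025 [140. 334.]
1 43.5 -0.07 [163. 259.]
1 58.5 0 [124. 357.]
1 58.5 -0.025 [136. 317.]
1 58.5 -0.07 [160. 242.]
```

View pics/s5.png

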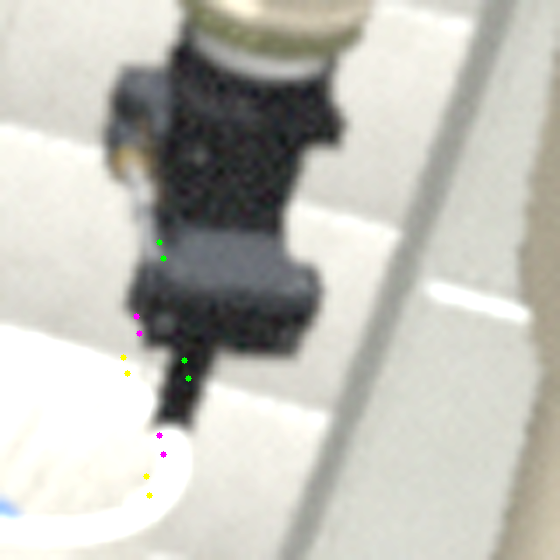

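The tip reads about 25–30 mm short in both pictures, so the fingers closed just above red's top. I'll treat heights as relative and grip lower, watching the force.

Call:
move_arm(
  deltas=[
    [[0, 0, 0.0063, 0], [0, 0, 0.0125, 0], [0, 0, 0.0188, 0], [0, 0, 0.025, 0], [0, 0, 0.03, 0], [0, 0, 0.035, 0], [0, 0, 0.0388, 0], [0, 0, 0.0425, 0], [0, 0, 0.045, 0], [0, 0, 0.045, 0]],
  ],
)

```text
time_s: 10.4
ee_pos: [0.4618, -0.0005, 0.0572]
ee_rot: [0.999, 0.046, -0.0, -0.0]
ft_force: [0.3, -0.3, 0.8]
gripper_width: 0.996
grip_force: 0.0
```

Call:
move_arm(
  deltas=[
    [[0, 0, 0, 0], [0, 0, 0, 0], [0, 0, 0, 0], [0, 0, 0, 0], [0, 0, 0, 0], [0, 0, 0, 0], [0, 0, 0, 0], [0, 0, 0, 0], [0, 0, 0, 0], [0, 0, 0, 0]],
  ],
  claw=49,
  force=10,
)

```text
time_s: 11.65
ee_pos: [0.4618, -0.0004, 0.0574]
ee_rot: [0.999, 0.046, 0.0, 0.0]
ft_force: [-0.5, 0.2, 0.6]
gripper_width: 0.618
grip_force: 10.0
```

Converted, 9 mm / 800 = 0.0113, 8 mm / 800 = 0.01.

Call:
move_arm(
  deltas=[
    [[0, 0, 0, 0], [0, 0, 0, 0], [0, 0, 0, 0], [0, 0, 0, 0], [0, 0, 0.0025, 0], [0, 0, 0.005, 0], [0, 0, 0.0075, 0], [0, 0, 0.01, 0], [0, 0, 0.0113, 0], [0, 0, 0.0113, 0]],
  ],
  claw=70,
)

```text
time_s: 12.9
ee_pos: [0.4618, -0.0005, 0.0483]
ee_rot: [0.999, 0.046, -0.0, 0.0]
ft_force: [-0.8, 0.6, 0.5]
gripper_width: 0.805
grip_force: 0.0
```

Converted, -6 mm / 800 = -0.0075, -3 mm / 800 = -0.0038.

Call:
move_arm(
  deltas=[
    [[0, 0, 0, 0], [0, 0, 0, 0], [0, 0, 0, 0], [0, 0, 0, 0], [0, 0, 0, 0], [0, 0, 0, 0], [0, 0, 0, 0], [0, 0, 0, 0], [0, 0, -0.0038, 0], [0, 0, -0.0075, 0]],
  ],
  claw=45,
  force=30,
)

```text
time_s: 14.15
ee_pos: [0.4616, -0.0005, 0.0544]
ee_rot: [0.999, 0.046, -0.0, -0.0]
ft_force: [0.6, -0.1, -1.3]
gripper_width: 0.619
grip_force: 30.0
```

```bash
python3 -c "
from h import *
plan((2,462,0,110,5.3),(10,570,230,120,99))"
```

```text
t 14.15 at [461.6  -0.5  54.4] 5.3 F [ 0.6 -0.1 -1.3] w 53.8 grip 30.0 q [0.49, 0.16, -0.62, 2.01, 0.11, 1.01, -1.66]
[[0, 0, -28, np.float64(0.0)], [0, 0, -56, np.float64(0.0)], [16, -28, -57, np.float64(-0.2)], [33, -55, -58, np.float64(-0.41)], [49, -83, -59, np.float64(-0.61)], [65, -110, -61, np.float64(-0.82)], [81, -137, -62, np.float64(-1.02)], [97, -165, -63, np.float64(-1.23)], [113, -192, -64, np.float64(-1.43)], [129, -219, -66, np.float64(-1.64)]]
```

Red is held: 53.8 mm opening, 30 N, about 1.8 N of weight.

Converted, -219 mm / 800 = -0.2738, -192 mm / 800 = -0.24, -1.43 rad / 2 = -0.715.

Call:
move_arm(
  deltas=[
    [[0, 0, -0.025, 0], [0, 0, -0.0563, -0.05], [0.02, -0.035, -0.0775, -0.125], [0.0413, -0.0688, -0.0825, -0.205], [0.0613, -0.1038, -0.0825, -0.29], [0.0813, -0.1375, -0.0825, -0.375], [0.1013, -0.1713, -0.0825, -0.46], [0.1213, -0.2063, -0.0825, -0.545], [0.1413, -0.24, -0.0825, -0.63], [0.1613, -0.2738, -0.0825, -0.715]],
  ],
)

```text
time_s: 15.4
ee_pos: [0.5704, 0.2302, 0.1202]
ee_rot: [0.722, 0.692, -0.0, 0.0]
ft_force: [-0.0, -0.3, -1.2]
gripper_width: 0.62
grip_force: 30.0
```

```bash
python3 -c "
from h import *
plan((4,593.8,290.6,100,99.1),(8,593.8,290.6,10,99.1))"
```

```text
t 15.4 at [570.4 230.2 120.2] 87.5 F [-0.  -0.3 -1.2] w 54.0 grip 30.0 q [0.19, 0.49, -0.85, 1.54, 0.38, 1.28, -0.76]
[[15, 5, 5, np.float64(-0.05)], [31, 10, 10, np.float64(-0.1)], [46, 16, 15, np.float64(-0.15)], [61, 21, 20, np.float64(-0.2)], [61, 21, 43, np.float64(-0.2)], [61, 21, 65, np.float64(-0.2)], [61, 21, 88, np.float64(-0.2)], [61, 21, 110, np.float64(-0.2)], [61, 21, 110, np.float64(-0.2)], [61, 21, 110, np.float64(-0.2)]]
```

Converted, 107 mm / 800 = 0.1338, 88 mm / 800 = 0.11, -0.2 rad / 2 = -0.1.

Call:
move_arm(
  deltas=[
    [[0.0188, 0.0063, 0.0063, -0.025], [0.0388, 0.0125, 0.0125, -0.05], [0.0575, 0.02, 0.0188, -0.075], [0.0763, 0.0263, 0.025, -0.1], [0.0763, 0.0263, 0.0538, -0.1], [0.0763, 0.0263, 0.0813, -0.1], [0.0763, 0.0263, 0.11, -0.1], [0.0763, 0.0263, 0.1338, -0.1], [0.0763, 0.0263, 0.1338, -0.1], [0.0763, 0.0263, 0.1338, -0.1]],
  ],
)

```text
time_s: 16.65
ee_pos: [0.5943, 0.2898, 0.014]
ee_rot: [0.651, 0.759, 0.0, 0.0]
ft_force: [0.8, 0.4, -2.1]
gripper_width: 0.614
grip_force: 30.0
```

```bash
python3 -c "
from h import *
plan()
a=vision.camera('scene')[220:320,140:240];b=vision.camera('top')[135:225,95:185]
f=lambda i:cv2.resize(i,(400,400),interpolation=cv2.INTER_CUBIC)
cv2.imwrite('pics/s6.png',np.hstack([f(a),f(b)]))"
```

```text
t 16.65 at [594.3 289.8  14. ] 98.7 F [ 0.8  0.4 -2.1] w 53.5 grip 30.0 q [0.05, 0.7, -0.81, 1.51, 0.53, 1.16, -0.71]
```

View pics/s6.png

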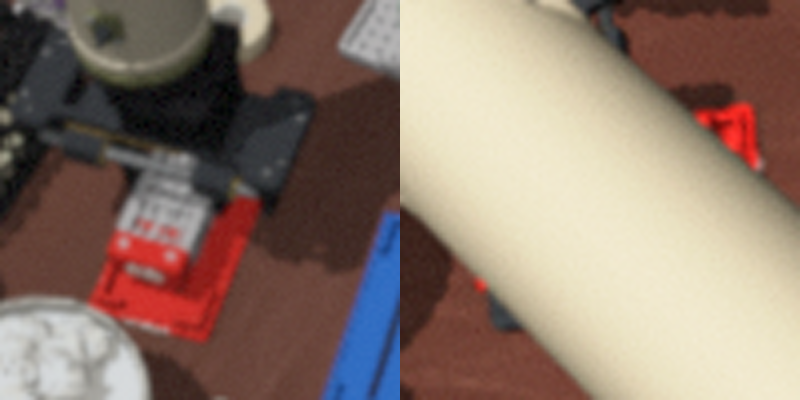

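The scene view (left) shows the red cassette over the cradle, its near cap spanning crop x 109–190, y 228–285. I'll overlay the expected cassette and cradle outlines.

```bash
cat >> h.py <<'E'
def overlay(im,n,items,o,size,k,out):
    "items: (x,y,z0,z1,L,W,yaw,color) boxes in mm"
    x,y=o; c=cv2.resize(im[y:y+size,x:x+size],None,fx=k,fy=k,interpolation=cv2.INTER_CUBIC)
    for cx,cy,z0,z1,L,W,yaw,col in items:
        t=np.radians(yaw); r=np.array([[np.cos(t),-np.sin(t)],[np.sin(t),np.cos(t)]])
        q=np.array([[1,1],[-1,1],[-1,-1],[1,-1]])*[L/2,W/2]@r.T+[cx,cy]
        P=[((proj(n,np.c_[q,np.full(4,z)]/1000)-o+.5)*k).astype(np.int32) for z in(z0,z1)]
        for u in P: cv2.polylines(c,[u],True,col,1)
        for a,b in zip(*P): cv2.line(c,tuple(map(int,a)),tuple(map(int,b)),col,1)
    cv2.imwrite(out,c)
E
python3 -c "
from h import *
im=vision.camera('scene')
overlay(im,'scene',[(593.8,290.6,0,8,170,88,99.1,(255,255,0)),(594.3,289.8,33.7,63.7,136,54,98.7,(0,255,0))],(140,220),90,6,'pics/s7.png')"
```

```text
(no output)
```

View pics/s7.png

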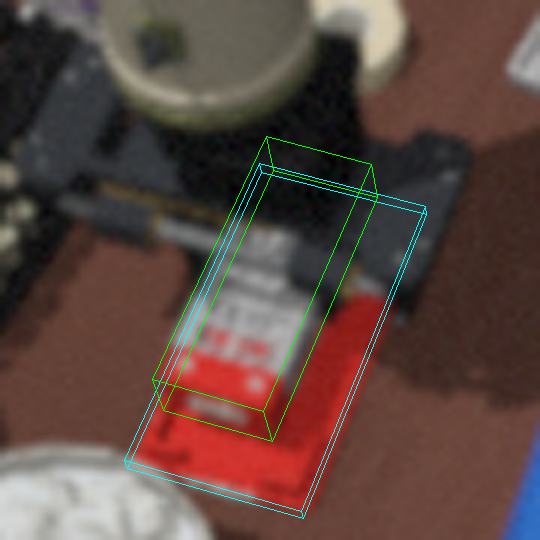

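The end label of the cassette sits at (215,408), where the model puts the centre of the end face (213,411). The tool pose is therefore right within a few mm and only the fingers are short. Lowering.

Converted, 27 mm / 800 = 0.0338, 26 mm / 800 = 0.0325.

Call:
move_arm(
  deltas=[
    [[0, 0, 0.0063, 0], [0, 0, 0.0125, 0], [0, 0, 0.0188, 0], [0, 0, 0.0238, 0], [0, 0, 0.0275, 0], [0, 0, 0.03, 0], [0, 0, 0.0313, 0], [0, 0, 0.0325, 0], [0, 0, 0.0338, 0], [0, 0, 0.0338, 0]],
  ],
)

```text
time_s: 18.05
ee_pos: [0.594, 0.2895, -0.0135]
ee_rot: [0.651, 0.759, 0.0, 0.0]
ft_force: [-0.5, -0.7, 0.8]
gripper_width: 0.618
grip_force: 30.0
```

Red rests on the cradle floor. Releasing and lifting.

Converted, -100 mm / 800 = -0.125, -60 mm / 800 = -0.075.

Call:
move_arm(
  deltas=[
    [[0, 0, 0, 0], [0, 0, 0, 0], [0, 0, 0, 0], [0, 0, 0, 0], [0, 0, 0, 0], [0, 0, 0, 0], [0, 0, -0.0125, 0], [0, 0, -0.0375, 0], [0, 0, -0.075, 0], [0, 0, -0.125, 0]],
  ],
  claw=70,
)

```text
time_s: 19.3
ee_pos: [0.5937, 0.2894, 0.0883]
ee_rot: [0.651, 0.759, 0.0, -0.0]
ft_force: [0.2, -0.2, 0.0]
gripper_width: 0.805
grip_force: 0.0
```

```bash
python3 -c "
from h import *
plan((10,467,0,90,92.3))"
```

```text
t 19.3 at [593.7 289.4  88.3] 98.7 F [ 0.2 -0.2  0. ] w 70.1 grip 0.0 q [0.07, 0.63, -0.85, 1.45, 0.48, 1.28, -0.67]
[[-27, -17, 0, np.float64(0.01)], [-53, -34, 0, np.float64(0.02)], [-80, -51, -1, np.float64(0.03)], [-107, -68, -1, np.float64(0.04)], [-133, -85, -1, np.float64(0.06)], [-160, -101, -1, np.float64(0.07)], [-187, -118, -1, np.float64(0.08)], [-214, -135, -1, np.float64(0.09)], [-240, -152, -2, np.float64(0.1)], [-267, -169, -2, np.float64(0.11)]]
```

```bash
python3 -c "
from h import *
im=vision.camera('top'); cv2.imwrite('pics/top1.png',im); P=(205,190,302,272)
for c,z in(('yellow',.068),('green',.038),('blue',.038)):
    m=mask(im,c,150)&cv2.inRange(im.max(2),130,255); print('cas',c,rect('top',m,P,z))
sc=vision.camera('scene'); cv2.imwrite('pics/scene1.png',sc)
"
```

```text
cas yellow (array([ 4.666e+02, -4.000e-01]), 135.1, 50.7, -88.8, 175)
cas green (array([523.7,  49. ]), 52.2, 15.0, -88.6, 70)
cas blue (array([466.7, -45.5]), 134.9, 52.6, -0.1, 225)
```

Converted, -267 mm / 800 = -0.3338, -234 mm / 800 = -0.2925, 0.13 rad / 2 = 0.065.

Call:
move_arm(
  deltas=[
    [[-0.0413, -0.0263, 0, 0.01], [-0.0838, -0.0525, 0, 0.02], [-0.125, -0.0788, 0, 0.03], [-0.1663, -0.105, 0, 0.04], [-0.2088, -0.1313, 0, 0.05], [-0.25, -0.1588, 0, 0.06], [-0.2925, -0.185, 0, 0.065], [-0.3338, -0.2113, 0, 0.065], [-0.3338, -0.2113, 0.0313, 0.065], [-0.3338, -0.2113, 0.0563, 0.065]],
  ],
  claw=78,
)

```text
time_s: 20.65
ee_pos: [0.4676, -0.0008, 0.0417]
ee_rot: [0.7, 0.714, 0.0, 0.001]
ft_force: [0.3, -0.1, -0.3]
gripper_width: 0.899
grip_force: 0.0
```

```bash
python3 -c "
from h import *
plan((6,466.6,-0.4,19,91.2))"
```

```text
t 20.65 at [467.6  -0.8  41.7] 91.2 F [ 0.3 -0.1 -0.3] w 78.2 grip 0.0 q [0.73, 0.24, -0.89, 2.0, 0.23, 1.0, -0.25]
[[0, 0, 4, np.float64(-0.0)], [0, 0, 8, np.float64(-0.0)], [0, 0, 11, np.float64(-0.0)], [0, -1, 15, np.float64(-0.0)], [0, -1, 19, np.float64(-0.0)], [0, -1, 23, np.float64(-0.0)], [0, -1, 23, np.float64(-0.0)], [0, -1, 23, np.float64(-0.0)], [0, -1, 23, np.float64(-0.0)], [0, -1, 23, np.float64(-0.0)]]
```

Target reported z = 38 − 19.7 ≈ 18.5.

Converted, 23 mm / 800 = 0.0288, 22 mm / 800 = 0.0275.

Call:
move_arm(
  deltas=[
    [[0, 0, 0.0075, 0], [0, 0, 0.015, 0], [0, 0, 0.0213, 0], [0, 0, 0.025, 0], [0, 0, 0.0275, 0], [0, 0, 0.0288, 0], [0, 0, 0.0288, 0], [0, 0, 0.0288, 0], [0, 0, 0.0288, 0], [0, 0, 0.0288, 0]],
  ],
)

```text
time_s: 21.9
ee_pos: [0.4673, -0.0001, 0.0184]
ee_rot: [0.699, 0.715, 0.0, 0.0]
ft_force: [0.1, 0.7, 0.3]
gripper_width: 0.9
grip_force: 0.0
```

Converted, -6 mm / 800 = -0.0075, -3 mm / 800 = -0.0038.

Call:
move_arm(
  deltas=[
    [[0, 0, 0, 0], [0, 0, 0, 0], [0, 0, 0, 0], [0, 0, 0, 0], [0, 0, 0, 0], [0, 0, 0, 0], [0, 0, 0, 0], [0, 0, 0, 0], [0, 0, -0.0038, 0], [0, 0, -0.0075, 0]],
  ],
  claw=45,
  force=30,
)

```text
time_s: 23.15
ee_pos: [0.4673, -0.0001, 0.0244]
ee_rot: [0.699, 0.715, 0.0, 0.0]
ft_force: [0.1, -0.5, -3.0]
gripper_width: 0.617
grip_force: 29.9
```

```bash
python3 -c "
from h import *
plan((3,470,-20,70,93),(10,585.2,-285.3,90,101.3))"
```

```text
t 23.15 at [ 4.673e+02 -1.000e-01  2.440e+01] 91.3 F [ 0.1 -0.5 -3. ] w 53.7 grip 29.9 q [0.71, 0.27, -0.88, 2.01, 0.26, 0.97, -0.28]
[[-7, 1, -15, np.float64(-0.01)], [-13, 2, -30, np.float64(-0.02)], [-20, 2, -46, np.float64(-0.03)], [-58, 18, -48, np.float64(-0.05)], [-96, 34, -51, np.float64(-0.07)], [-135, 49, -54, np.float64(-0.09)], [-173, 65, -57, np.float64(-0.11)], [-211, 80, -60, np.float64(-0.13)], [-250, 96, -63, np.float64(-0.15)], [-288, 112, -66, np.float64(-0.18)]]
```

Converted, -288 mm / 800 = -0.36, -250 mm / 800 = -0.3125, -0.18 rad / 2 = -0.09.

Call:
move_arm(
  deltas=[
    [[-0.005, 0.0013, -0.0225, -0.005], [-0.0125, 0.0025, -0.05, -0.01], [-0.025, 0.0025, -0.075, -0.015], [-0.0725, 0.0225, -0.0825, -0.025], [-0.12, 0.0425, -0.0825, -0.035], [-0.1688, 0.0613, -0.0825, -0.045], [-0.2163, 0.0813, -0.0825, -0.055], [-0.2638, 0.1, -0.0825, -0.065], [-0.3125, 0.12, -0.0825, -0.075], [-0.36, 0.14, -0.0825, -0.09]],
  ],
)

```text
time_s: 24.4
ee_pos: [0.5859, -0.2871, 0.0902]
ee_rot: [0.632, 0.775, -0.0, 0.0]
ft_force: [1.5, 0.6, -2.4]
gripper_width: 0.617
grip_force: 29.9
```

```bash
python3 -c "
from h import *
plan((10,585.2,-285.3,-13.7,101.3))"
```

```text
t 24.4 at [ 585.9 -287.1   90.2] 101.6 F [ 1.5  0.6 -2.4] w 53.6 grip 29.9 q [0.9, 0.56, -0.72, 1.47, 0.38, 1.25, 0.34]
[[0, 0, 10, np.float64(0.0)], [0, 0, 21, np.float64(0.0)], [1, 0, 31, np.float64(0.0)], [1, 0, 42, np.float64(0.0)], [1, 0, 52, np.float64(0.0)], [1, 0, 62, np.float64(0.0)], [1, 0, 73, np.float64(0.0)], [2, 0, 83, np.float64(0.0)], [2, 0, 94, np.float64(0.0)], [2, 0, 104, np.float64(0.01)]]
```

Converted, 104 mm / 800 = 0.13, 103 mm / 800 = 0.1288.

Call:
move_arm(
  deltas=[
    [[0.0013, 0, 0.0225, 0], [0.0025, 0, 0.0475, 0], [0.0025, 0, 0.0725, 0], [0.0025, 0, 0.0925, 0], [0.0025, 0, 0.1075, 0], [0.0025, 0, 0.1175, 0], [0.0025, 0, 0.1238, 0], [0.0025, 0, 0.1275, 0], [0.0025, 0, 0.1288, 0], [0.0025, 0, 0.13, 0]],
  ],
)

```text
time_s: 25.65
ee_pos: [0.5854, -0.2837, -0.0133]
ee_rot: [0.632, 0.775, 0.0, 0.0]
ft_force: [-0.5, 0.3, -3.0]
gripper_width: 0.614
grip_force: 29.9
```

```bash
python3 -c "
from h import *
plan()
overlay(vision.camera('scene'),'scene',[(585.2,-285.3,0,8,170,88,101.3,(255,255,0)),(585.2,-285.3,6,36,136,54,101.3,(0,255,0))],(230,110),80,7,'pics/s8.png')"
```

```text
t 25.65 at [ 585.4 -283.7  -13.3] 101.6 F [-0.5  0.3 -3. ] w 53.5 grip 29.9 q [0.87, 0.67, -0.68, 1.56, 0.45, 1.08, 0.29]
```

Converted, 1 mm / 800 = 0.0013.

Call:
move_arm(
  deltas=[
    [[0, 0, 0.0013, 0], [0, 0, 0.0013, 0], [0, 0, 0.0013, 0], [0, 0, 0.0013, 0], [0, 0, 0.0013, 0], [0, 0, 0.0013, 0], [0, 0, 0.0013, 0], [0, 0, 0.0013, 0], [0, 0, 0.0013, 0], [0, 0, 0.0013, 0]],
  ],
)

```text
time_s: 26.95
ee_pos: [0.5853, -0.2837, -0.0136]
ee_rot: [0.632, 0.775, -0.0, 0.0]
ft_force: [-3.4, 1.9, 5.1]
gripper_width: 0.618
grip_force: 29.9
```

Converted, -100 mm / 800 = -0.125, -60 mm / 800 = -0.075.

Call:
move_arm(
  deltas=[
    [[0, 0, 0, 0], [0, 0, 0, 0], [0, 0, 0, 0], [0, 0, 0, 0], [0, 0, 0, 0], [0, 0, 0, 0], [0, 0, -0.0125, 0], [0, 0, -0.0375, 0], [0, 0, -0.075, 0], [0, 0, -0.125, 0]],
  ],
  claw=70,
)

```text
time_s: 28.2
ee_pos: [0.585, -0.2834, 0.0873]
ee_rot: [0.632, 0.775, 0.0, -0.0]
ft_force: [0.3, -0.7, 0.2]
gripper_width: 0.801
grip_force: 0.0
```

```bash
python3 -c "
from h import *
im=vision.camera('top'); cv2.imwrite('pics/top2.png',im); sc=vision.camera('scene'); cv2.imwrite('pics/scene2.png',sc)
P=(205,190,302,272)
for c,z in(('green',.038),('blue',.038)):
    m=mask(im,c,150)&cv2.inRange(im.max(2),130,255); print('cas',c,rect('top',m,P,z))
k=5; a=cv2.resize(im[140:220,100:190],None,fx=k,fy=k,interpolation=cv2.INTER_CUBIC)
cv2.imwrite('pics/r2.png',a)
# pile overlap, red overlay check
overlay(im,'top',[(593.8,290.6,0,8,170,88,99.1,(255,255,0)),(593.8,290.6,6,36,136,54,99.1,(0,255,0))],(100,140),80,7,'pics/r2.png')
plan((10,466.7,-46,60,0))"
```

```text
cas green (array([464.2,  48.4]), 133.7, 52.4, 0.6, 158)
cas blue (array([466.7, -45.5]), 134.9, 52.6, -0.1, 223)
t 28.3 at [ 588.3 -284.2   92. ] 101.6 F [ 0.2 -0.1 -1.2] w 70.3 grip 0.0 q [0.9, 0.56, -0.72, 1.48, 0.38, 1.24, 0.33]
[[26, -7, 3, np.float64(0.18)], [52, -14, 6, np.float64(0.35)], [77, -21, 9, np.float64(0.53)], [103, -29, 12, np.float64(0.71)], [129, -36, 15, np.float64(0.89)], [155, -43, 18, np.float64(1.06)], [181, -50, 21, np.float64(1.24)], [206, -57, 24, np.float64(1.42)], [232, -64, 27, np.float64(1.6)], [258, -71, 30, np.float64(1.77)]]
```

View pics/r2.png

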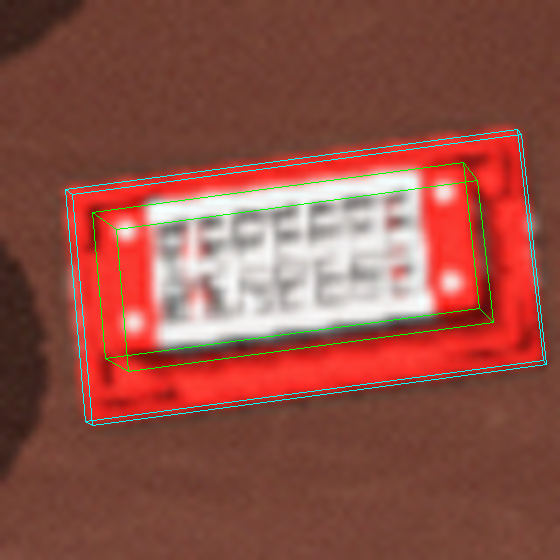

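Red is seated, centred and level inside the cradle outline. Next is blue, at (466.7, −45.5), yaw 0.

Converted, 256 mm / 800 = 0.32, 232 mm / 800 = 0.29, 1.77 rad / 2 = 0.885.

Call:
move_arm(
  deltas=[
    [[0.03, -0.0075, 0, 0.085], [0.065, -0.0175, 0, 0.175], [0.0963, -0.0263, 0, 0.265], [0.1288, -0.0363, 0, 0.355], [0.1613, -0.045, 0.0063, 0.445], [0.1938, -0.0538, 0.0125, 0.53], [0.2263, -0.0625, 0.0188, 0.62], [0.2575, -0.0713, 0.025, 0.71], [0.29, -0.08, 0.03, 0.8], [0.32, -0.0888, 0.0325, 0.885]],
  ],
  claw=74,
)

```text
time_s: 29.55
ee_pos: [0.4641, -0.046, 0.0601]
ee_rot: [1.0, -0.001, 0.001, 0.0]
ft_force: [0.6, 0.5, -0.2]
gripper_width: 0.846
grip_force: 0.0
```

```bash
python3 -c "
from h import *
plan((3,466.7,-45.5,50,0),(8,466.7,-45.5,-11.7,0))"
```

```text
t 29.55 at [464.1 -46.   60.1] -0.1 F [ 0.6  0.5 -0.2] w 73.6 grip 0.0 q [0.59, 0.16, -0.63, 1.99, 0.11, 1.02, -1.66]
[[1, 0, 3, np.float64(-0.0)], [2, 0, 7, np.float64(-0.0)], [3, 0, 10, np.float64(-0.0)], [3, 0, 22, np.float64(-0.0)], [3, 0, 35, np.float64(-0.0)], [3, 0, 47, np.float64(-0.0)], [3, -1, 59, np.float64(-0.0)], [3, -1, 72, np.float64(-0.0)], [3, -1, 72, np.float64(-0.0)], [3, -1, 72, np.float64(-0.0)]]
```

Converted, 71 mm / 800 = 0.0888, 69 mm / 800 = 0.0863.

Call:
move_arm(
  deltas=[
    [[0.0013, 0, 0.0075, 0], [0.0025, 0, 0.02, 0], [0.0038, 0, 0.035, 0], [0.0038, 0, 0.05, 0], [0.0038, 0, 0.0638, 0], [0.0038, 0, 0.075, 0], [0.0038, 0, 0.0825, 0], [0.0038, 0, 0.0863, 0], [0.0038, 0, 0.0888, 0], [0.0038, 0, 0.0888, 0]],
  ],
)

```text
time_s: 30.8
ee_pos: [0.4674, -0.047, -0.0115]
ee_rot: [1.0, 0.001, 0.0, 0.0]
ft_force: [0.4, 0.8, -0.6]
gripper_width: 0.853
grip_force: 0.0
```

Converted, -6 mm / 800 = -0.0075, -3 mm / 800 = -0.0038.

Call:
move_arm(
  deltas=[
    [[0, 0, 0, 0], [0, 0, 0, 0], [0, 0, 0, 0], [0, 0, 0, 0], [0, 0, 0, 0], [0, 0, 0, 0], [0, 0, 0, 0], [0, 0, 0, 0], [0, 0, -0.0038, 0], [0, 0, -0.0075, 0]],
  ],
  claw=45,
  force=30,
)

```text
time_s: 32.05
ee_pos: [0.467, -0.0471, -0.0057]
ee_rot: [1.0, 0.001, -0.0, 0.0]
ft_force: [0.4, -0.1, -2.2]
gripper_width: 0.618
grip_force: 30.0
```

```bash
python3 -c "
from h import *
plan((2,466,-40,50,0),(10,411.7,240,70,85))"
```

```text
t 32.05 at [467.  -47.1  -5.7] 0.2 F [ 0.4 -0.1 -2.2] w 53.8 grip 30.0 q [0.56, 0.27, -0.6, 2.04, 0.2, 0.89, -1.72]
[[0, -4, -28, np.float64(0.0)], [-1, -7, -56, np.float64(0.0)], [-8, -42, -58, np.float64(-0.18)], [-14, -77, -61, np.float64(-0.37)], [-21, -112, -63, np.float64(-0.55)], [-28, -147, -66, np.float64(-0.74)], [-34, -182, -68, np.float64(-0.92)], [-41, -217, -71, np.float64(-1.11)], [-48, -252, -73, np.float64(-1.3)], [-55, -287, -76, np.float64(-1.48)]]
```

Converted, -287 mm / 800 = -0.3588, -252 mm / 800 = -0.315, -1.43 rad / 2 = -0.715.

Call:
move_arm(
  deltas=[
    [[0, 0, -0.035, 0], [-0.0013, -0.0088, -0.075, 0], [-0.01, -0.0525, -0.095, -0.085], [-0.0175, -0.0963, -0.1, -0.175], [-0.0263, -0.14, -0.1, -0.265], [-0.035, -0.1838, -0.1, -0.355], [-0.0425, -0.2275, -0.1, -0.445], [-0.0513, -0.2713, -0.1, -0.535], [-0.06, -0.315, -0.1, -0.625], [-0.0688, -0.3588, -0.1, -0.715]],
  ],
)

```text
time_s: 33.3
ee_pos: [0.4112, 0.2407, 0.0744]
ee_rot: [0.752, 0.659, 0.0, 0.0]
ft_force: [1.2, 0.2, -2.0]
gripper_width: 0.619
grip_force: 30.0
```

```bash
python3 -c "
from h import *
plan((4,411.7,299.2,60,99.7),(10,411.7,299.2,-14,99.7))"
```

```text
t 33.3 at [411.2 240.7  74.4] 82.4 F [ 1.2  0.2 -2. ] w 53.9 grip 30.0 q [0.29, 0.24, -0.99, 1.94, 0.23, 1.08, -0.93]
[[15, -2, 4, np.float64(-0.08)], [29, -4, 7, np.float64(-0.15)], [44, -5, 11, np.float64(-0.23)], [58, -7, 14, np.float64(-0.3)], [58, -7, 27, np.float64(-0.3)], [58, -7, 39, np.float64(-0.3)], [58, -7, 51, np.float64(-0.3)], [58, -7, 64, np.float64(-0.3)], [58, -7, 76, np.float64(-0.3)], [58, -7, 88, np.float64(-0.3)]]
```

Converted, 84 mm / 800 = 0.105, 82 mm / 800 = 0.1025, -0.23 rad / 2 = -0.115.

Call:
move_arm(
  deltas=[
    [[0.0188, -0.0025, 0, -0.04], [0.0363, -0.005, 0, -0.075], [0.055, -0.0063, 0.0038, -0.115], [0.0725, -0.0088, 0.01, -0.15], [0.0725, -0.0088, 0.0325, -0.15], [0.0725, -0.0088, 0.055, -0.15], [0.0725, -0.0088, 0.075, -0.15], [0.0725, -0.0088, 0.0913, -0.15], [0.0725, -0.0088, 0.1025, -0.15], [0.0725, -0.0088, 0.105, -0.15]],
  ],
)

```text
time_s: 34.55
ee_pos: [0.4124, 0.2981, -0.0101]
ee_rot: [0.648, 0.762, -0.0, -0.0]
ft_force: [-0.4, -0.1, -1.4]
gripper_width: 0.615
grip_force: 30.0
```

```bash
python3 -c "
from h import *
plan((4,411.7,299.2,-14,99.7))"
```

```text
t 34.55 at [412.4 298.1 -10.1] 99.3 F [-0.4 -0.1 -1.4] w 53.5 grip 30.0 q [0.09, 0.47, -0.94, 1.93, 0.46, 0.97, -0.9]
[[0, 0, 1, np.float64(-0.0)], [1, 0, 2, np.float64(-0.0)], [1, 0, 3, np.float64(-0.01)], [1, 0, 4, np.float64(-0.01)], [1, 0, 4, np.float64(-0.01)], [1, 0, 4, np.float64(-0.01)], [1, 0, 4, np.float64(-0.01)], [1, 0, 4, np.float64(-0.01)], [1, 0, 4, np.float64(-0.01)], [1, 0, 4, np.float64(-0.01)]]
```

Converted, 4 mm / 800 = 0.005, 3 mm / 800 = 0.0038.

Call:
move_arm(
  deltas=[
    [[0, 0, 0.0013, 0], [0.0013, 0, 0.0025, 0], [0.0013, 0, 0.0038, 0], [0.0013, 0, 0.005, 0], [0.0013, 0, 0.005, 0], [0.0013, 0, 0.005, 0], [0.0013, 0, 0.005, 0], [0.0013, 0, 0.005, 0], [0.0013, 0, 0.005, 0], [0.0013, 0, 0.005, 0]],
  ],
)

```text
time_s: 35.8
ee_pos: [0.4125, 0.2993, -0.0135]
ee_rot: [0.648, 0.762, 0.0, 0.0]
ft_force: [-1.3, -1.2, 6.1]
gripper_width: 0.617
grip_force: 30.0
```

Converted, -80 mm / 800 = -0.1, -60 mm / 800 = -0.075.

Call:
move_arm(
  deltas=[
    [[0, 0, 0, 0], [0, 0, 0, 0], [0, 0, 0, 0], [0, 0, 0, 0], [0, 0, 0, 0], [0, 0, 0, 0], [0, 0, -0.01, 0], [0, 0, -0.0375, 0], [0, 0, -0.075, 0], [0, 0, -0.1, 0]],
  ],
  claw=70,
)

```text
time_s: 37.05
ee_pos: [0.4129, 0.2999, 0.0689]
ee_rot: [0.647, 0.762, 0.001, 0.001]
ft_force: [0.1, 0.2, 0.5]
gripper_width: 0.8
grip_force: 0.0
```

```bash
python3 -c "
from h import *
im=vision.camera('top'); cv2.imwrite('pics/top3.png',im)
m=mask(im,'green',150)&cv2.inRange(im.max(2),130,255); print('green',rect('top',m,(205,190,302,272),.038))
plan((10,464.2,48.4,60,0.6))"
```

```text
green (array([464.2,  48.4]), 133.7, 52.3, 0.5, 159)
t 37.1 at [413.8 300.6  70.7] 99.3 F [0.7 1.7 1.7] w 70.0 grip 0.0 q [0.17, 0.36, -1.02, 1.87, 0.34, 1.11, -0.82]
[[-26, 1, 1, np.float64(0.17)], [-51, 2, 2, np.float64(0.34)], [-77, 3, 3, np.float64(0.52)], [-103, 4, 4, np.float64(0.69)], [-129, 4, 5, np.float64(0.86)], [-154, 5, 6, np.float64(1.03)], [-180, 6, 7, np.float64(1.21)], [-206, 7, 8, np.float64(1.38)], [-231, 8, 9, np.float64(1.55)], [-257, 9, 10, np.float64(1.72)]]
```

Converted, -257 mm / 800 = -0.3213, -206 mm / 800 = -0.2575, 1.72 rad / 2 = 0.86.

Call:
move_arm(
  deltas=[
    [[-0.03, 0.0013, 0, 0.085], [-0.0638, 0.0025, 0, 0.17], [-0.0963, 0.0038, 0, 0.26], [-0.1288, 0.005, 0, 0.345], [-0.1613, 0.005, 0, 0.43], [-0.1925, 0.0063, 0, 0.515], [-0.225, 0.0075, 0, 0.605], [-0.2575, 0.0088, 0.005, 0.69], [-0.2913, 0.01, 0.01, 0.775], [-0.3213, 0.0113, 0.0125, 0.86]],
  ],
  claw=74,
)

```text
time_s: 38.35
ee_pos: [0.4627, 0.046, 0.0564]
ee_rot: [1.0, 0.003, 0.0, 0.0]
ft_force: [-0.4, 0.3, 0.8]
gripper_width: 0.853
grip_force: 0.0
```

```bash
python3 -c "
from h import *
plan((3,464.2,48.4,50,0.6),(8,464.2,48.4,-11.5,0.6))"
```

```text
t 38.35 at [462.7  46.   56.4] 0.4 F [-0.4  0.3  0.8] w 74.2 grip 0.0 q [0.44, 0.17, -0.67, 2.0, 0.12, 1.02, -1.86]
[[1, -1, 2, np.float64(-0.0)], [1, -2, 4, np.float64(-0.0)], [2, -2, 6, np.float64(-0.0)], [2, -2, 19, np.float64(-0.0)], [2, -2, 31, np.float64(-0.0)], [2, -2, 43, np.float64(-0.0)], [2, -2, 56, np.float64(-0.0)], [2, -2, 68, np.float64(-0.0)], [2, -2, 68, np.float64(-0.0)], [2, -2, 68, np.float64(-0.0)]]
```

Converted, 68 mm / 800 = 0.085, 67 mm / 800 = 0.0838.

Call:
move_arm(
  deltas=[
    [[0.0013, -0.0013, 0.0075, 0], [0.0013, -0.0025, 0.02, 0], [0.0025, -0.0025, 0.035, 0], [0.0025, -0.0025, 0.05, 0], [0.0025, -0.0025, 0.0625, 0], [0.0025, -0.0025, 0.0725, 0], [0.0025, -0.0025, 0.08, 0], [0.0025, -0.0025, 0.0838, 0], [0.0025, -0.0025, 0.085, 0], [0.0025, -0.0025, 0.085, 0]],
  ],
)

```text
time_s: 39.6
ee_pos: [0.4648, 0.0491, -0.0115]
ee_rot: [1.0, 0.006, 0.0, 0.0]
ft_force: [-0.5, 0.5, 1.2]
gripper_width: 0.856
grip_force: 0.0
```

Converted, -6 mm / 800 = -0.0075, -3 mm / 800 = -0.0038.

Call:
move_arm(
  deltas=[
    [[0, 0, 0, 0], [0, 0, 0, 0], [0, 0, 0, 0], [0, 0, 0, 0], [0, 0, 0, 0], [0, 0, 0, 0], [0, 0, 0, 0], [0, 0, 0, 0], [0, 0, -0.0038, 0], [0, 0, -0.0075, 0]],
  ],
  claw=45,
  force=30,
)

```text
time_s: 40.85
ee_pos: [0.4643, 0.049, -0.0058]
ee_rot: [1.0, 0.006, -0.0, 0.0]
ft_force: [0.0, 1.1, -3.4]
gripper_width: 0.619
grip_force: 29.9
```

```bash
python3 -c "
from h import *
plan((2,464,44,50,0.4),(10,425,-230,75,82))"
```

```text
t 40.85 at [464.3  49.   -5.8] 0.7 F [ 0.   1.1 -3.4] w 53.8 grip 29.9 q [0.4, 0.28, -0.65, 2.04, 0.21, 0.89, -1.93]
[[0, 3, -28, np.float64(0.0)], [0, 5, -56, np.float64(0.01)], [-6, 39, -59, np.float64(-0.17)], [-11, 73, -62, np.float64(-0.35)], [-16, 108, -65, np.float64(-0.53)], [-22, 142, -68, np.float64(-0.71)], [-27, 176, -71, np.float64(-0.88)], [-32, 210, -75, np.float64(-1.06)], [-38, 244, -78, np.float64(-1.24)], [-43, 279, -81, np.float64(-1.42)]]
```

Converted, 279 mm / 800 = 0.3488, 244 mm / 800 = 0.305, -1.42 rad / 2 = -0.71.

Call:
move_arm(
  deltas=[
    [[0, 0, -0.035, 0], [0, 0.0063, -0.075, 0], [-0.0075, 0.0488, -0.095, -0.085], [-0.0138, 0.0913, -0.1013, -0.175], [-0.02, 0.135, -0.1013, -0.265], [-0.0275, 0.1775, -0.1013, -0.355], [-0.0338, 0.22, -0.1013, -0.44], [-0.04, 0.2625, -0.1013, -0.53], [-0.0475, 0.305, -0.1013, -0.62], [-0.0538, 0.3488, -0.1013, -0.71]],
  ],
)

```text
time_s: 42.1
ee_pos: [0.4248, -0.2314, 0.0754]
ee_rot: [0.752, 0.659, -0.0, -0.0]
ft_force: [1.0, 0.6, -3.2]
gripper_width: 0.617
grip_force: 29.9
```

```bash
python3 -c "
from h import *
plan((4,413,-293.6,70,94.8),(10,413,-293.6,-10,94.8))"
```

```text
t 42.1 at [ 424.8 -231.4   75.4] 82.4 F [ 1.   0.6 -3.2] w 53.7 grip 29.9 q [0.91, 0.17, -0.54, 1.94, 0.1, 1.06, 0.19]
[[-16, -1, 1, np.float64(-0.05)], [-32, -2, 3, np.float64(-0.11)], [-47, -3, 4, np.float64(-0.16)], [-63, -3, 5, np.float64(-0.22)], [-63, -3, 19, np.float64(-0.22)], [-63, -3, 32, np.float64(-0.22)], [-63, -3, 45, np.float64(-0.22)], [-63, -3, 59, np.float64(-0.22)], [-63, -3, 72, np.float64(-0.22)], [-63, -3, 85, np.float64(-0.22)]]
```

Converted, 85 mm / 800 = 0.1063, 83 mm / 800 = 0.1038, -0.22 rad / 2 = -0.11.

Call:
move_arm(
  deltas=[
    [[-0.02, -0.0013, 0.0013, -0.025], [-0.04, -0.0025, 0.0038, -0.055], [-0.0588, -0.0038, 0.005, -0.08], [-0.0788, -0.0038, 0.01, -0.11], [-0.0788, -0.0038, 0.0325, -0.11], [-0.0788, -0.0038, 0.055, -0.11], [-0.0788, -0.0038, 0.075, -0.11], [-0.0788, -0.0038, 0.0925, -0.11], [-0.0788, -0.0038, 0.1038, -0.11], [-0.0788, -0.0038, 0.1063, -0.11]],
  ],
)

```text
time_s: 43.35
ee_pos: [0.4134, -0.2921, -0.0102]
ee_rot: [0.678, 0.736, 0.0, -0.0]
ft_force: [-1.0, 0.0, -3.2]
gripper_width: 0.619
grip_force: 29.9
```

```bash
python3 -c "
from h import *
plan((4,413,-293.6,-14,94.8))"
```

```text
t 43.35 at [ 413.4 -292.1  -10.2] 94.7 F [-1.   0.  -3.2] w 53.9 grip 29.9 q [0.96, 0.34, -0.49, 1.95, 0.2, 0.9, 0.45]
[[0, 0, 1, np.float64(-0.0)], [-1, 0, 2, np.float64(-0.0)], [-1, 0, 3, np.float64(-0.0)], [-1, -1, 4, np.float64(-0.0)], [-1, -1, 4, np.float64(-0.0)], [-1, -1, 4, np.float64(-0.0)], [-1, -1, 4, np.float64(-0.0)], [-1, -1, 4, np.float64(-0.0)], [-1, -1, 4, np.float64(-0.0)], [-1, -1, 4, np.float64(-0.0)]]
```

Converted, 4 mm / 800 = 0.005, 3 mm / 800 = 0.0038.

Call:
move_arm(
  deltas=[
    [[0, 0, 0.0013, 0], [-0.0013, 0, 0.0025, 0], [-0.0013, 0, 0.0038, 0], [-0.0013, 0, 0.005, 0], [-0.0013, 0, 0.005, 0], [-0.0013, 0, 0.005, 0], [-0.0013, 0, 0.005, 0], [-0.0013, 0, 0.005, 0], [-0.0013, 0, 0.005, 0], [-0.0013, 0, 0.005, 0]],
  ],
)

```text
time_s: 44.6
ee_pos: [0.4137, -0.2935, -0.0135]
ee_rot: [0.678, 0.735, -0.0, 0.0]
ft_force: [-0.1, -1.1, 0.4]
gripper_width: 0.618
grip_force: 29.9
```

Converted, -90 mm / 800 = -0.1125, -60 mm / 800 = -0.075.

Call:
move_arm(
  deltas=[
    [[0, 0, 0, 0], [0, 0, 0, 0], [0, 0, 0, 0], [0, 0, 0, 0], [0, 0, 0, 0], [0, 0, 0, 0], [0, 0, -0.01, 0], [0, 0, -0.0375, 0], [0, 0, -0.075, 0], [0, 0, -0.1125, 0]],
  ],
  claw=70,
)

```text
time_s: 45.85
ee_pos: [0.4137, -0.2933, 0.0778]
ee_rot: [0.677, 0.736, 0.0, 0.0]
ft_force: [0.2, -0.7, 0.2]
gripper_width: 0.807
grip_force: 0.0
```

Converted, 270 mm / 800 = 0.3375, 255 mm / 800 = 0.3188.

Call:
move_arm(
  deltas=[
    [[0.0313, 0, -0.0125, 0], [0.0625, 0, -0.025, 0], [0.1, 0, -0.0375, 0], [0.1375, 0, -0.05, 0], [0.175, 0, -0.0625, 0], [0.2125, 0, -0.075, 0], [0.25, 0, -0.0875, 0], [0.2875, 0, -0.1, 0], [0.3188, 0, -0.1, 0], [0.3375, 0, -0.1, 0]],
  ],
)

```text
time_s: 47.1
ee_pos: [0.3916, -0.0233, 0.1568]
ee_rot: [0.677, 0.736, -0.0, 0.001]
ft_force: [-0.7, -0.1, 0.7]
gripper_width: 0.807
grip_force: 0.0
```

```bash
python3 -c "
from h import *
im=vision.camera('top')
C=[('red',593.8,290.6,99.1,(100,140)),('blue',411.7,299.2,99.7,(95,208)),('yellow',585.2,-285.3,101.3,(325,147)),('green',413,-293.6,94.8,(329,214))]
for n,x,y,w,o in C: overlay(im,'top',[(x,y,0,8,170,88,w,(255,255,0)),(x,y,36,36.1,136,54,w,(0,255,0))],o,80,5,'pics/t.png'); globals()[n]=cv2.imread('pics/t.png')[:300]
cv2.imwrite('pics/all.png',np.vstack([np.hstack([red,yellow]),np.hstack([blue,green])]))
b=[cv2.imread('pics/scene0.png')[155:200,200:230].astype(float),vision.camera('scene')[155:200,200:230].astype(float)]; print('bottle diff',abs(b[0]-b[1]).mean()); plan()"
```

```text
bottle diff 1.9350617283950617
t 47.2 at [391.6 -23.3 156.6] 94.8 F [-0.7  0.2  0.5] w 69.9 grip 0.0 q [0.8, -0.17, -0.77, 2.04, -0.12, 1.23, 0.17]
```

View pics/all.png

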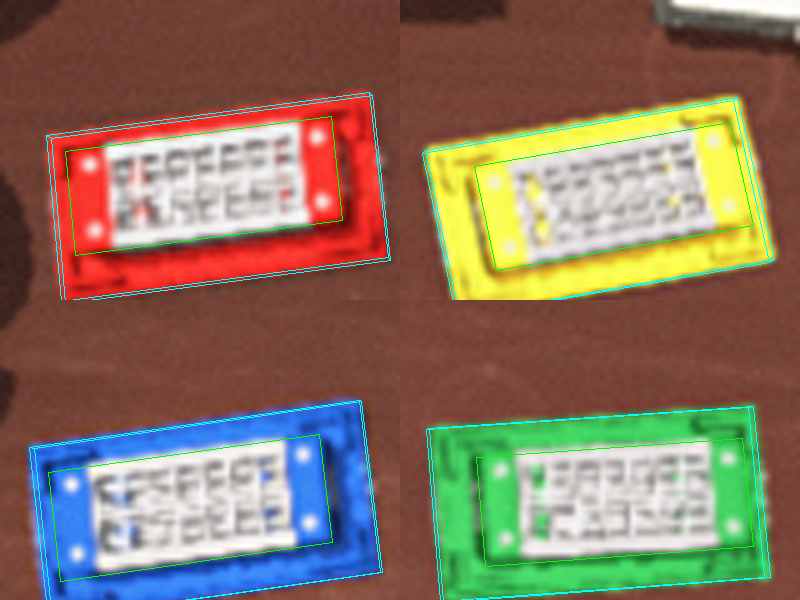

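All four cassettes match their predicted seated outlines within about 2 mm: red (205,185), yellow (612,195), blue (190,505), green (615,500). The bottle has not moved and the arm is clear.

```bash
python3 -c "
from cell import finish_job
print(finish_job())"
```

```text
the job is handed in; nothing more can be done
None
```

I set all four cassettes into the cradles of their own colours, about 2 mm off centre at most in the last camera check. The bottle hadn't moved, and I handed the job in at about 47 s; no verdict came back.

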